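Put the forceps away in the tilt-out bin

ROBOT

A 6-joint arm with a two-finger parallel gripper is mounted at the origin on a cart in front of the work surface, level with it; the furniture and walls round the work are solid. World frame = base frame: x ahead of the robot, y to its left, z up, the work surface at z = 0. Lengths are in mm, angles in rad, forces in N, time in s.
With the tool pointing down it reaches from about 300 to 775 mm from the base axis. Payload 14.6 kg.
Tool frame: the origin (TCP) lies at the very end of the fingers, on their centre line; the grasp point (between the pads) lies 19 mm behind it; z points along the fingers, y is the line along which they close (so a half turn about z gives the same grasp; the last joint's range is limited). The gripper opens to 94 mm and grips with 3 to 60 N. Pads are 16 mm wide; open, the fingers measure 119 mm over their backs; the gripper's body (75 mm by 177 mm) begins 78 mm behind the grasp point.
Start: joints at [1.104, 0.3, 1.521, -0, 1.321, -0.067], TCP at [214.075, 506.617, 205.446] pointing down, gripper open.
Joint ranges: [-3.03, 3.03], [-0.79, 2.21], [0.23, 2.52], [-1.04, 4.18], [0, 3.07], [-2.55, 2.55]. Speed limits (rad/s): [2.22, 2.22, 2.57, 3.14, 3.14, 3.14].

INTERFACE

Orientations are given as [roll, pitch, yaw] about the fixed x, y, z axes, in that order (R = Rz(yaw) Ry(pitch) Rx(roll)).
In Python, from cell import manip, camera, get_calibration gives the robot as it stands. The module is installed in compiled form; this text tells all that it offers.
- The arm moves only by the tool jog_arm, never from a script. Its argument "plan" is one flat list of numbers, 6 for each row, row after row: the shift along the world's x, y, z in m, then the turn, a rotation vector about the world's x, y, z in degrees. A call has 1 to 20 rows; each row is the pose to reach, as a shift and turn from the pose commanded when the call began; what a row does not reach only later rows make up. A row lasts 1/10 s, in which the tool goes at most 50 mm and 8.59 degrees, less where a joint would pass 70% of its speed; a pose out of reach is approached as far as the arm can. A call with a gripper value outside its range is refused whole. "claw" is the finger opening in m, from 0 to 0.094, set as the call begins (left out, the last holds). The fingers move at their own pace and stop on an object; "force" is the grip in N (left out, the last holds). Time passes only in rows, so rows that repeat a pose let the fingers close. It gives the time, the measured TCP pose, the force, the opening and the grip force at its end, in the units of the state.
- manip.read_state(): the state, without advancing time (a new reading comes with each control period).
- camera(name): name is "scene" or "top"; returns (picture, depth): 384x512x3 uint8, red, green, blue; 384x512 float32, mm along the optical axis (not along the pixel's ray), 0 where there is no reading.
- get_calibration(name): a dict with "fx", "fy", "cx", "cy" (pixels), "origin" and "attitude" of the camera in the world. Camera axes: x right, y down, z forward; pixel columns grow to the right and rows downward; lengths in mm; the calibration is good to about 2 mm. A picture is of the moment at which its call begins. get_calibration takes no time and is no camera call.
- manip.sign_off(): hands the job in; it is judged then, once.
The state is a dict: "clock": time; "joints": joint angles; "qd": joint speeds; "effort": joint torques, N m; "eef_pos": TCP position; "eef_rot": TCP orientation; "wrist_force": force on the tool from outside, world axes, zero at the start; "moment": the same for the moment, N m; "finger_gap": finger opening in mm; "finger_force": force on a finger pad.
Only numpy, scipy, OpenCV 4.12 (cv2) and the standard library are available. Lean on these libraries where they do the work, as an engineer would, in place of code of your own. Each camera call takes 0.05 s, during which the arm holds its last target. There are 200 camera calls.

TASK

Put the forceps away in the wider of the two tilt-out bins: tip that bin fully forward by its handle, drop the forceps inside, and push the bin back until it clicks fully home. Leave the narrow bin shut and the other things on the bench where they are.

Things in the scene. Friction and masses are not known exactly. Their poses are not given: they have to be found in the camera images.
- wide_unit: The wider white bench-top housing (178 mm wide along its y, 99 mm deep along x, 179 mm high, a 12 mm catch boss on its left side; fixed to the bench) that holds the wide grey tilt-out bin. Origin: centre of its underside; -x is its front (towards the robot, give or take some yaw), y to the left, z up.
- narrow_unit: The narrower white housing, 108 mm wide, otherwise the same depth, height and build; holds the narrow bin, which stays shut. Origin and axes as for the wide unit. It may stand left or right of the wide one.
- wide_bin (a joint): Tilt of the wide bin (rad): 0 home, 0.7 fully forward (stop); pivots about the unit's y axis near its bottom. A spring catch holds it home: 4 to 5 N at the handle takes it past the catch at 0.09 rad, and about the same push takes it back past it (click) to 0. Short of the click it stays ajar or swings open; beyond about 0.3 rad its weight tips it fully open.
- narrow_bin (a joint): Tilt of the narrow bin, same meaning; starts at 0.
- wide_hinge (a point): Point on the pivot axis of the wide bin, mid-width, 26 mm in front of the unit's centre and 28 mm above the bench; axes as the wide unit's.
- wide_handle (a point): Middle of the steel bar handle of the wide bin (turns with the bin). Bar 10 mm thick, 90 mm long along y, its axis 38 mm off the front panel: 33 mm clear behind it for fingers from above. Bin home: 68 mm in front of the pivot axis and 125 mm above it (153 mm above the bench); the panel's top edge is 15 mm higher, the housing's roof 26 mm higher.
- wide_bin_in (a point): Centre of the wide bin's hollow, in axes that turn with the bin (home: x back, y left, z up; 15 mm behind, 55 mm above the pivot axis). Hollow 81 (x) x 142 (y) x 110 mm (z); the front panel is 30 mm higher than the other walls. Fully tipped, the mouth opens upward 25 to 113 mm in front of the pivot axis, its front edge 116 and back edge 151 mm above the bench.
- forceps: Slim pale metal forceps lying on the bench, 127 mm long along their y, 17 mm wide (x), 10 mm high. Origin: centre of the underside. Loose, about 30 g. Pinch across the middle.
- marker: Marker pen with a thick barrel, 135 mm long along y, 13 mm wide, lying on the bench; not to be moved. It and the forceps may have swapped sides.
- timer: Small white bench timer, 70 x 62 x 20 mm, loose; not to be moved. Origin: centre of the underside.
- tape_roll: Roll of tape lying flat, 90 mm across, 19 mm high, loose; not to be moved. Origin: centre of the underside.
- stopper_bottle: Dark bottle with a flat stopper, 49 mm across, 98 mm high, loose; not to be moved. Origin: centre of the underside.

How it is judged:
By the outcome, as a careful person would: the job done as asked, in the order asked, and still so for the second after the job is handed in, with the robot touching nothing.
It also fails if it takes over 72 s, if anything falls off the work surface, if the arm or the gripper's body presses on something with over 40 N, if the wrist force passes 120 N, or if a joint passes its speed limit or range.

## Working session

There is one attempt and no reset: what is moved stays moved. The work goes in short steps, Python scripts to look and compute and a tool call to move; the robot and the scene stay as the last step left them, time stands still between calls to the robot, and variables do not carry over. Pictures are saved under pics/ and viewed, at most 13 in all, crops included, and the job is handed in when it is done.

Besides the shell and the picture viewer there is one more tool, called after "Call:" by a JSON object that holds its "op" and its "data", one argument or row to a line. jog_arm: Moves the arm, as the interface text tells. Its arguments: {"type":"object","properties":{"plan":{"type":"array"},"claw":{"type":"number"},"force":{"type":"number"}},"required":["plan"]}

```bash
mkdir -p pics; cat > h.py <<'E'
import numpy as np, cv2
from cell import manip, camera, get_calibration
def snap(n,tag):
    im,d=camera(n); np.savez(f'pics/{tag}.npz',im=im,d=d); cv2.imwrite(f'pics/{tag}.png',cv2.cvtColor(im,cv2.COLOR_RGB2BGR)); return im,d
E
python3 - <<'E'
from h import *
for n in('scene','top'):
    snap(n,n+'0'); print(get_calibration(n))
print(manip.read_state())
E
```

```text
{'fx': 436.9463470074145, 'fy': 436.9463470074145, 'cx': 255.66644997411424, 'cy': 186.33185906316305, 'origin': array([  46.024998  , -956.71629795,  902.00515719]), 'attitude': array([-2.18157187, -0.00591492, -0.4760247 ])}
{'fx': 430.98338826550395, 'fy': 430.98338826550395, 'cx': 259.8018833684422, 'cy': 189.4318842557682, 'origin': array([ 144.40164408,   87.89611897, 1470.24018372]), 'attitude': array([-2.83329165e+00,  2.46359705e-04, -1.79389020e+00])}
{'clock': 0.1, 'joints': array([ 1.10441678e+00,  3.00429509e-01,  1.52151988e+00, -3.66011351e-05,
        1.32071007e+00, -6.66012053e-02]), 'qd': array([-0.00179618, -0.00124792, -0.00145913,  0.0003157 , -0.00332887,
       -0.00021427]), 'effort': array([ 6.29359620e-04, -5.32636464e+01, -3.53290057e+01,  7.09445472e-02,
        2.34476494e-02, -7.98123688e-05]), 'eef_pos': array([213.97175874, 506.41091491, 204.93503586]), 'eef_rot': array([-3.14052585e+00, -3.56240842e-05,  2.74182337e+00]), 'wrist_force': array([ 0.19904047, -0.38259498,  0.88651701]), 'moment': array([-0.00109532, -0.01770635, -0.00616971]), 'finger_force': 0.0, 'finger_gap': 94.0876679508282}
```

View pics/scene0.png

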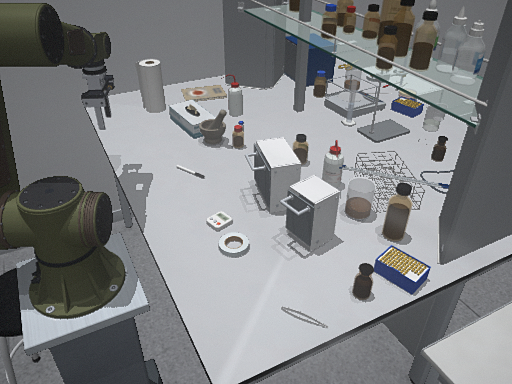

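View pics/top0.png

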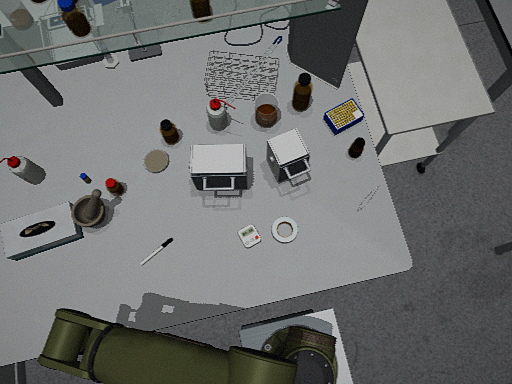

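The scene picture shows the forceps at (303,317), the wide unit at (277,170) and the narrow unit at (312,210). In the top picture they are at (369,198), (219,165) and (288,155). The marker is at (157,250), the timer at (249,236) and the tape at (285,230), all in the top picture.

```bash
cat >> h.py <<'E'
from scipy.spatial.transform import Rotation as Ro
def cloud(n,d):
    c=get_calibration(n); v,u=np.mgrid[:384,:512]
    p=np.stack([(u-c['cx'])/c['fx']*d,(v-c['cy'])/c['fy']*d,d],-1)
    P=p@Ro.from_euler('xyz',c['attitude']).as_matrix().T+c['origin']; P[d==0]=np.nan; return P
def ray(n,u,v,z):
    c=get_calibration(n); r=Ro.from_euler('xyz',c['attitude']).as_matrix()@[(u-c['cx'])/c['fx'],(v-c['cy'])/c['fy'],1]
    return c['origin']+r*(z-c['origin'][2])/r[2]
def rect(P,m):
    q=P[m][:,:2].astype(np.float32); return cv2.minAreaRect(q),len(q),np.median(P[m],0)
E
python3 - <<'E'
from h import *
for n in('scene','top'):
    z=np.load(f'pics/{n}0.npz'); im=z['im'].astype(int); d=z['d']; P=cloud(n,d)
    v,u=np.mgrid[:384,:512]; box=lambda a,b,c,e:(u>=a)&(u<b)&(v>=c)&(v<e)
    fl=box(*((200,215,190,205) if n=='scene' else (200,220,240,260)))
    print(n,'bench z',np.nanmedian(P[fl][:,2]))
    for nm,b in (('wide',(245,310,130,220) if n=='scene' else (180,258,135,205)),('narrow',(275,345,170,255) if n=='scene' else (260,320,125,185))):
        m=box(*b)&(abs(P[...,2]-179)<6); print(nm,'roof',rect(P,m))
        m=box(*b)&(abs(P[...,2]-153)<12)&(np.nan_to_num(P[...,0])<np.nanmin(P[m][:,0])+0)
        print('  infront',m.sum(), P[m].mean(0) if m.any() else '')
    b=(278,330,303,330) if n=='scene' else (352,386,178,220)
    bg=cv2.medianBlur(z['im'],21).astype(int); df=abs(im-bg).sum(2)
    m=box(*b)&(df>45)
    print('forceps pixels',m.sum())
    for uu,vv in np.argwhere(m)[:0]: pass
    Q=np.array([ray(n,x,y,5) for y,x in np.argwhere(m)]); print(cv2.minAreaRect(Q[:,:2].astype(np.float32)),Q.mean(0))
    a=z['im'][b[2]-8:b[3]+8,b[0]-8:b[1]+8]; 
    cv2.imwrite(f'pics/f_{n}.png',cv2.resize(np.hstack([a[...,::-1],np.repeat(((m[b[2]-8:b[3]+8,b[0]-8:b[1]+8])*255).astype(np.uint8)[...,None],3,2)]),None,fx=5,fy=5,interpolation=0))
E
python3 - <<'E'
import cv2,numpy as np
a=cv2.imread('pics/f_scene.png');b=cv2.imread('pics/f_top.png')
H=np.zeros((a.shape[0]+b.shape[0],max(a.shape[1],b.shape[1]),3),np.uint8);H[:a.shape[0],:a.shape[1]]=a;H[a.shape[0]:,:b.shape[1]]=b
cv2.imwrite('pics/f.png',H);print(H.shape)
E
```

```text
scene bench z -0.29518668400487513
wide roof (((655.235595703125, 16.976058959960938), (365.722412109375, 104.68989562988281), 76.00816345214844), 1161, array([663.54767328,  68.60182516, 178.68710034]))
  infront 245 [586.2202973  -45.915961   155.69411564]
narrow roof (((669.2025756835938, -124.56874084472656), (103.4272232055664, 110.43277740478516), 11.14172649383545), 801, array([ 666.23247436, -130.16967436,  178.65881584]))
  infront 183 [ 588.79075871 -132.70696662  155.6935641 ]
forceps pixels 243
((482.3908996582031, -382.69146728515625), (24.722488403320312, 125.53610229492188), 30.357603073120117) [ 481.65398605 -381.08384495    5.        ]
top bench z 0.6304385407794371
wide roof (((675.777587890625, 107.89236450195312), (178.56077575683594, 106.56685638427734), 77.84961700439453), 1540, array([676.68260569, 106.57151688, 179.7753278 ]))
  infront 127 [587.41352783 119.17287474 157.13968457]
narrow roof (((667.529296875, -123.85716247558594), (105.1982192993164, 109.59550476074219), 10.883158683776855), 921, array([ 668.55591682, -123.17465447,  179.77990863]))
  infront 134 [ 585.57805449 -130.73788898  157.51262422]
forceps pixels 63
((494.87506103515625, -396.578369140625), (19.562490463256836, 164.1756134033203), 35.4329948425293) [ 487.19176846 -385.43520691    5.        ]
(505, 680, 3)
```

View pics/f.png

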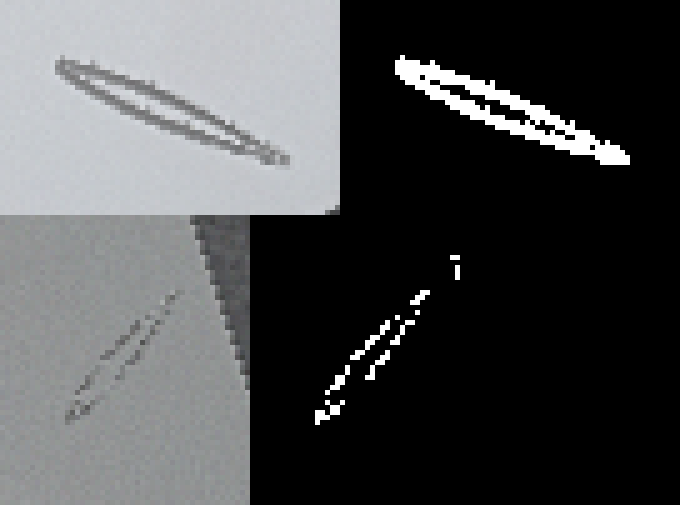

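The crop shows the forceps' outline clearly in the scene view, from about (282,308) to (328,327), and faintly in the top view. Next I'll refine the wide unit, its handle and the forceps.

```bash
python3 - <<'E'
from h import *
yaw=np.radians(-12.15); c0=np.array([675.8,107.9]); R=np.array([[np.cos(yaw),-np.sin(yaw)],[np.sin(yaw),np.cos(yaw)]])
for n in('scene','top'):
    z=np.load(f'pics/{n}0.npz'); P=cloud(n,z['d']); L=P.copy(); L[...,:2]=(P[...,:2]-c0)@R
    q=L[(abs(L[...,2]-179)<4)&(abs(L[...,0])<80)&(abs(L[...,1])<125)]
    print(n,'roof x',np.percentile(q[:,0],[0,2,5,50,95,98,100]).round(1),'y',np.percentile(q[:,1],[0,2,50,98,100]).round(1))
    for s in(-60,-30,0,30,60):
        t=q[abs(q[:,1]-s)<12]; print('  edge at y',s,t[:,0].min().round(1) if len(t) else None,t[:,0].max().round(1) if len(t) else None)
    q=L[(abs(L[...,2]-153)<9)&(L[...,0]<-70)&(L[...,0]>-115)&(abs(L[...,1])<80)]
    print(' bar',len(q),q.mean(0).round(1),'y',np.percentile(q[:,1],[0,5,50,95,100]).round(1),'x',np.percentile(q[:,0],[5,50,95]).round(1),'z',np.percentile(q[:,2],[5,50,95]).round(1))
    if len(q): print(' slope',np.polyfit(q[:,1],q[:,0],1))
for n,a,b in(('scene',(282,308),(328,327)),('top',(365.7-0,210),(379,193.5))):
    A,B=ray(n,*a,4),ray(n,*b,4); print(A.round(1),B.round(1),((A+B)/2).round(1),np.linalg.norm(A-B),np.degrees(np.arctan2(*(A-B)[[1,0]])))
z=np.load('pics/scene0.npz'); im=z['im'].astype(int); bg=cv2.medianBlur(z['im'],21).astype(int)
m=np.zeros((384,512),bool); m[303:330,278:330]=(abs(im-bg).sum(2)>45)[303:330,278:330]
Q=np.array([ray('scene',x,y,4)[:2] for y,x in np.argwhere(m)]);mu=Q.mean(0);w=np.linalg.svd(Q-mu)[2][0];t=(Q-mu)@w;s=(Q-mu)@[-w[1],w[0]]
print('fit',mu,np.degrees(np.arctan2(w[1],w[0])),t.min(),t.max(),s.min(),s.max(), 'mid',mu+w*(t.min()+t.max())/2)
for k in range(-60,61,20):
    r=s[abs(t-k)<8]; print(k,r.min().round(),r.max().round(),end='; ')
E
```

```text
scene roof x [-48.4 -46.  -43.7   0.8  46.1  49.1  52.4] y [-94.6 -90.1 -12.   82.4  90.8]
  edge at y -60 -46.4 52.4
  edge at y -30 -46.6 51.4
  edge at y 0 -48.4 51.3
  edge at y 30 -47.9 47.8
  edge at y 60 -47.2 50.1
 bar 86 [-87.8  -8.1 155.6] y [-54.9 -51.4 -14.3  42.   48.7] x [-96.7 -89.9 -73.2] z [151.  155.9 159. ]
 slope [ 5.57105827e-04 -8.77715405e+01]
top roof x [-48.2 -44.9 -42.1   0.5  47.1  49.8  53.3] y [-89.3 -86.   -0.1  85.2  89.3]
  edge at y -60 -46.2 53.3
  edge at y -30 -45.8 53.1
  edge at y 0 -44.9 53.3
  edge at y 30 -46.5 49.7
  edge at y 60 -47.1 50.4
 bar 121 [-89.3  -1.  156.8] y [-50.2 -49.7  -1.3  45.9  46.5] x [-96.4 -91.1 -74.5] z [151.  157.3 161.5]
 slope [-2.08120994e-02 -8.93056399e+01]
[ 449.5 -333.1    4. ] [ 521.  -434.9    4. ] [ 485.3 -384.     4. ] 124.42290203096067 125.08896060869324
[ 443.4 -361.4    4. ] [ 491.1 -425.5    4. ] [ 467.3 -393.5    4. ] 79.84855848566787 126.71100465933694
fit [ 482.13963431 -380.44211792] -55.357385299959425 -61.11786557538698 64.76947229305817 -11.596266010129542 13.209000333398798 mid [ 483.17752283 -381.94423154]
-60 -6.0 7.0; -40 -10.0 10.0; -20 -12.0 13.0; 0 -11.0 11.0; 20 -10.0 11.0; 40 -7.0 9.0; 60 -6.0 6.0;
```

Call:
{"op": "jog_arm", "data": {
  "plan": [0,0,0.055,0,0,0,0.371,-0.381,0.055,0,0,-79.3,0.371,-0.381,0.055,0,0,-79.3,0.371,-0.381,0.055,0,0,-79.3,0.371,-0.381,0.055,0,0,-79.3,0.371,-0.381,0.055,0,0,-79.3,0.371,-0.381,0.055,0,0,-79.3,0.371,-0.381,0.055,0,0,-79.3,0.371,-0.381,0.055,0,0,-79.3,0.371,-0.381,0.055,0,0,-79.3,0.371,-0.381,0.055,0,0,-79.3,0.371,-0.381,0.055,0,0,-79.3,0.371,-0.381,0.055,0,0,-79.3,0.371,-0.381,0.055,0,0,-79.3,0.371,-0.381,0.055,0,0,-79.3,0.371,-0.381,0.055,0,0,-79.3],
  "claw": 0.03,
  "force": 10
}}

```text
clock: 1.7
eef_pos: [584.5, 126.6, 260.7]
eef_rot: [3.141, -0.0, 1.359]
wrist_force: [-0.0, -0.1, -0.4]
finger_gap: 30.2
finger_force: 0.0
```

Call:
{"op": "jog_arm", "data": {
  "plan": [0.001,-0.001,-0.04,0,0,0,0.001,-0.001,-0.07,0,0,0,0.001,-0.001,-0.09,0,0,0,0.001,-0.001,-0.105,0,0,0,0.001,-0.001,-0.115,0,0,0,0.001,-0.001,-0.122,0,0,0,0.001,-0.001,-0.122,0,0,0]
}}

```text
clock: 2.4
eef_pos: [585.8, 124.9, 138.1]
eef_rot: [-3.141, 0.0, 1.358]
wrist_force: [-0.3, 0.4, 0.4]
finger_gap: 29.7
finger_force: 0.0
```

```bash
python3 - <<'E'
from h import *
im,_=snap('scene','s1'); im2,_=snap('top','t1')
a=cv2.resize(im[110:230,220:340],None,fx=4,fy=4,interpolation=cv2.INTER_CUBIC)[...,::-1]
b=cv2.resize(im2[120:240,160:240],None,fx=4,fy=4,interpolation=cv2.INTER_CUBIC)[...,::-1]
cv2.imwrite('pics/c1.png',np.hstack([a,b]))
E
```

```text
(no output)
```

View pics/c1.png

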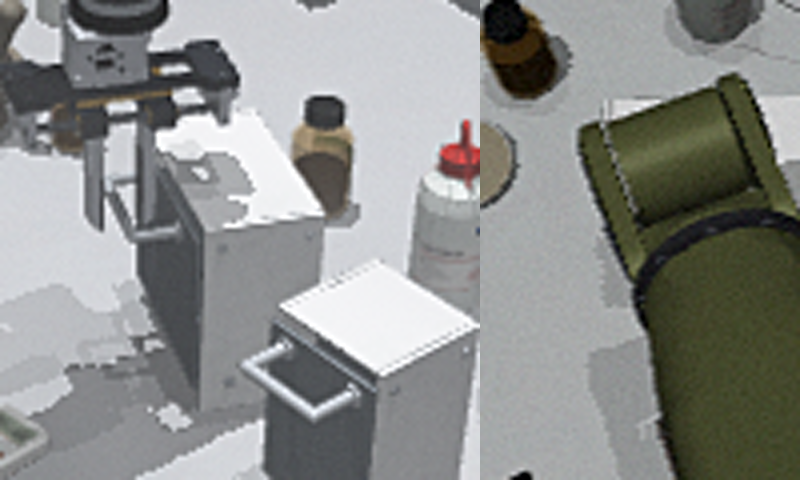

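The crop shows the two fingers straddling the wide handle bar at about (125,205), with clearance to the panel. I'll close loosely on the bar and swing it about the hinge.

Call:
{"op": "jog_arm", "data": {
  "plan": [0,0,0,0,0,0,0,0,0,0,0,0,-0.0104,0.0022,-0.0073,-1.21,-5.6,0,-0.0104,0.0022,-0.0073,-1.21,-5.6,0,-0.02,0.0043,-0.0157,-2.41,-11.2,0,-0.02,0.0043,-0.0157,-2.41,-11.2,0,-0.0288,0.0062,-0.025,-3.62,-16.8,0,-0.0288,0.0062,-0.025,-3.62,-16.8,0,-0.0367,0.0079,-0.0352,-4.82,-22.4,0,-0.0367,0.0079,-0.0352,-4.82,-22.4,0,-0.0434,0.0093,-0.0461,-6.03,-28,0,-0.0434,0.0093,-0.0461,-6.03,-28,0,-0.0491,0.0106,-0.0576,-7.24,-33.6,0,-0.0491,0.0106,-0.0576,-7.24,-33.6,0,-0.0537,0.0116,-0.0697,-8.44,-39.2,0,-0.0537,0.0116,-0.0697,-8.44,-39.2,0],
  "claw": 0.016
}}

```text
clock: 4.1
eef_pos: [537.3, 135.1, 81.4]
eef_rot: [2.463, 0.003, 1.353]
wrist_force: [-1.2, -1.0, 0.6]
finger_gap: 16.1
finger_force: 0.4
```

```bash
python3 - <<'E'
from h import *
im,_=snap('scene','s2'); 
cv2.imwrite('pics/c2.png',cv2.resize(im[110:230,220:340],None,fx=4,fy=4,interpolation=cv2.INTER_CUBIC)[...,::-1])
E
```

```text
(no output)
```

View pics/c2.png

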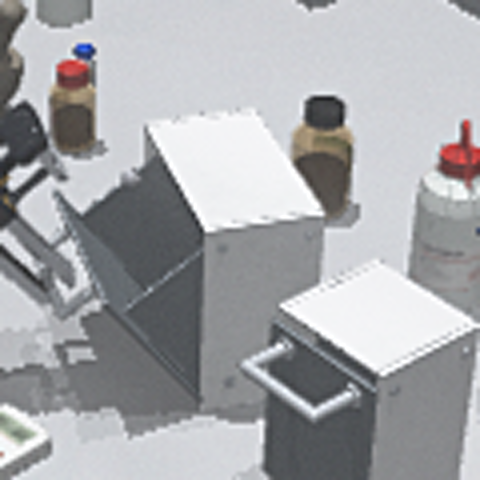

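The wide bin is clearly tipped forward with the fingers still on the bar (about (75,290) in the crop). I'll let the arm settle.

Call:
{"op": "jog_arm", "data": {
  "plan": [0,0,0,0,0,0,0,0,0,0,0,0]
}}

```text
clock: 4.35
eef_pos: [536.8, 136.0, 81.3]
eef_rot: [2.464, 0.0, 1.356]
wrist_force: [0.2, 0.5, -1.0]
finger_gap: 16.2
finger_force: 0.3
```

Call:
{"op": "jog_arm", "data": {
  "plan": [-0.0046,0.001,-0.012,0,0,0,-0.0046,0.001,-0.012,0,0,0,-0.0046,0.001,-0.012,0,0,0]
}}

```text
clock: 4.65
eef_pos: [532.2, 137.8, 73.5]
eef_rot: [2.475, -0.001, 1.359]
wrist_force: [0.1, -0.1, -0.9]
finger_gap: 16.4
finger_force: 0.6
```

```bash
python3 - <<'E'
from h import *
s=manip.read_state();print(s['joints'].round(3),s['qd'].round(3),s['eef_pos'],s['wrist_force'])
E
```

```text
[ 0.348  0.275  2.073 -1.039  0.39   1.464] [ 0.001 -0.003  0.003 -0.005 -0.003  0.004] [532.16887907 137.82832767  73.52949791] [ 0.12891694 -0.05704019 -0.86566009]
```

Call:
{"op": "jog_arm", "data": {
  "plan": [0,0,0,0,0,0,0,0,0,0,0,0,-0.009,0.002,0.012,0.6,2.6,0,-0.018,0.004,0.024,1.2,5.2,0,-0.036,0.008,0.047,1.7,7.8,0,-0.045,0.01,0.065,2,9,0,-0.06,0.013,0.1,3.4,15.6,0,-0.06,0.013,0.15,5,23.4,0,-0.06,0.013,0.18,6.7,31.2,0,-0.06,0.013,0.18,8.04,37.3,0,-0.06,0.013,0.18,8.04,37.3,0,-0.06,0.013,0.18,8.04,37.3,0],
  "claw": 0.028
}}

```text
clock: 5.85
eef_pos: [472.2, 150.7, 252.9]
eef_rot: [3.14, -0.001, 1.357]
wrist_force: [-0.9, -0.1, -0.9]
finger_gap: 28.0
finger_force: 0.0
```

```bash
python3 - <<'E'
from h import *
im,d=snap('scene','s3'); P=cloud('scene',d)
yaw=np.radians(-12.15); c0=np.array([677.3,105.5]); R=np.array([[np.cos(yaw),-np.sin(yaw)],[np.sin(yaw),np.cos(yaw)]])
L=P.copy(); L[...,:2]=(P[...,:2]-c0)@R; L[...,0]+=26
q=L[(L[...,0]<-138)&(L[...,0]>-158)&(abs(L[...,1])<55)&(abs(L[...,2]-85)<50)]
q=L[(L[...,0]<-105)&(L[...,0]>-170)&(abs(L[...,1])<75)&(L[...,2]>40)&(L[...,2]<160)]
print(len(q),q.mean(0)); b=q[q[:,0]<-122]; print('bar',len(b),np.percentile(b,[5,50,95],axis=0).round(1))
e=L[(abs(L[...,1])<60)&(L[...,0]<-80)&(L[...,0]>-125)&(L[...,2]>100)&(L[...,2]<160)]; print('edge',len(e),np.median(e,0) if len(e) else '')
print(manip.read_state()['joints'].round(3),manip.read_state()['eef_rot'])
E
```

```text
159 [-120.43285654   -3.84359449   97.51428009]
bar 71 [[-136.7  -50.9   79.2]
 [-131.9   -5.8   84.3]
 [-124.8   43.5   91.2]]
edge 95 [-105.50202445   -1.51785546  113.25979869]
[0.236 0.142 1.603 0.    1.395 0.449] [ 3.14020503e+00 -7.88148302e-04  1.35770411e+00]
```

Call:
{"op": "jog_arm", "data": {
  "plan": [0.012,-0.533,0,0,0,46.9,0.012,-0.533,0,0,0,46.9,0.012,-0.533,0,0,0,46.9,0.012,-0.533,0,0,0,46.9,0.012,-0.533,0,0,0,46.9,0.012,-0.533,0,0,0,46.9,0.012,-0.533,0,0,0,46.9,0.012,-0.533,0,0,0,46.9,0.012,-0.533,0,0,0,46.9,0.012,-0.533,0,0,0,46.9,0.012,-0.533,0,0,0,46.9,0.012,-0.533,0,0,0,46.9,0.012,-0.533,0,0,0,46.9,0.012,-0.533,-0.193,0,0,46.9,0.012,-0.533,-0.193,0,0,46.9,0.012,-0.533,-0.193,0,0,46.9,0.012,-0.533,-0.193,0,0,46.9,0.012,-0.533,-0.193,0,0,46.9,0.012,-0.533,-0.193,0,0,46.9],
  "claw": 0.05
}}

```text
clock: 7.8
eef_pos: [484.7, -381.2, 62.2]
eef_rot: [3.141, -0.001, 2.177]
wrist_force: [0.9, 0.3, 0.6]
finger_gap: 49.8
finger_force: 0.0
```

Call:
{"op": "jog_arm", "data": {
  "plan": [0,-0.001,-0.03,0,0,0,0,-0.001,-0.05,0,0,0,0,-0.001,-0.057,0,0,0,0,-0.001,-0.057,0,0,0,0,-0.001,-0.057,0,0,0]
}}

```text
clock: 8.3
eef_pos: [485.1, -383.6, 6.0]
eef_rot: [3.14, 0.001, 2.177]
wrist_force: [-0.1, 0.2, 0.5]
finger_gap: 50.0
finger_force: 0.0
```

```bash
python3 - <<'E'
from h import *
s=manip.read_state();print(s['eef_pos'],s['wrist_force'])
im,_=snap('scene','s4'); 
cv2.imwrite('pics/c4.png',cv2.resize(im[280:350,250:350],None,fx=6,fy=6,interpolation=cv2.INTER_CUBIC)[...,::-1])
E
```

```text
[ 485.09804403 -383.56952544    5.99111523] [-0.10971101  0.18516008  0.50806288]
```

View pics/c4.png

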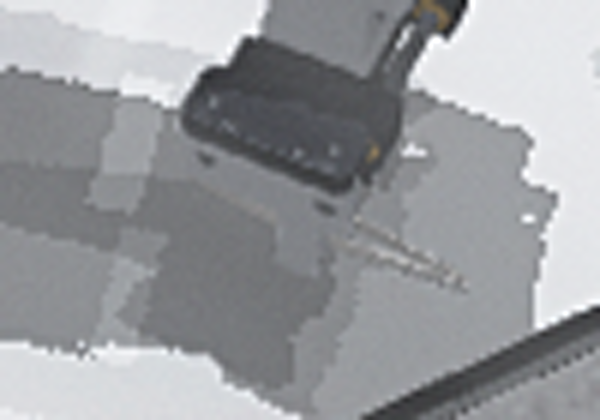

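The crop shows the gripper over the middle of the forceps, with their far tip sticking out at about (460,285). I'll go down 4 mm and close.

Call:
{"op": "jog_arm", "data": {
  "plan": [0,0,-0.004,0,0,0,0,0,-0.004,0,0,0]
}}

```text
clock: 8.55
eef_pos: [484.6, -383.3, 0.3]
eef_rot: [3.141, -0.0, 2.176]
wrist_force: [1.5, 0.1, 1.5]
finger_gap: 50.3
finger_force: 0.8
```

Call:
{"op": "jog_arm", "data": {
  "plan": [0,0,0,0,0,0,0,0,0,0,0,0,0,0,0,0,0,0,0,0,0,0,0,0,0,0,0,0,0,0,0,0,0,0,0,0],
  "claw": 0.0,
  "force": 15
}}

```text
clock: 9.15
eef_pos: [484.4, -383.3, 0.3]
eef_rot: [3.141, -0.001, 2.176]
wrist_force: [-0.8, -0.3, 6.1]
finger_gap: 16.0
finger_force: 15.7
```

Call:
{"op": "jog_arm", "data": {
  "plan": [0,0,0.02,0,0,0,0,0,0.06,0,0,0,0,0,0.1,0,0,0,0,0,0.14,0,0,0,0,0,0.18,0,0,0,0,0,0.22,0,0,0,0,0,0.26,0,0,0,0,0,0.26,0,0,0,0,0,0.26,0,0,0]
}}

```text
clock: 10.05
eef_pos: [484.1, -383.0, 259.8]
eef_rot: [3.141, -0.001, 2.176]
wrist_force: [0.1, -0.5, -1.1]
finger_gap: 15.8
finger_force: 15.0
```

```bash
python3 - <<'E'
from h import *
s=manip.read_state();print(s['eef_pos'],s['finger_gap'],s['finger_force'])
im,_=snap('scene','s5'); n='scene'
c=get_calibration(n); p=Ro.from_euler('xyz',c['attitude']).as_matrix().T@(s['eef_pos']-c['origin']);u,v=p[:2]/p[2]*c['fx']+[c['cx'],c['cy']];print(u,v)
u,v=int(u),int(v)
cv2.imwrite('pics/c5.png',cv2.resize(im[v-50:v+50,u-60:u+60],None,fx=6,fy=6,interpolation=cv2.INTER_CUBIC)[...,::-1])
E
```

```text
[ 484.1348536  -382.95222881  259.80063133] 15.760213789413426 14.989239855826781
312.0323495747493 241.05033721975553
```

View pics/c5.png

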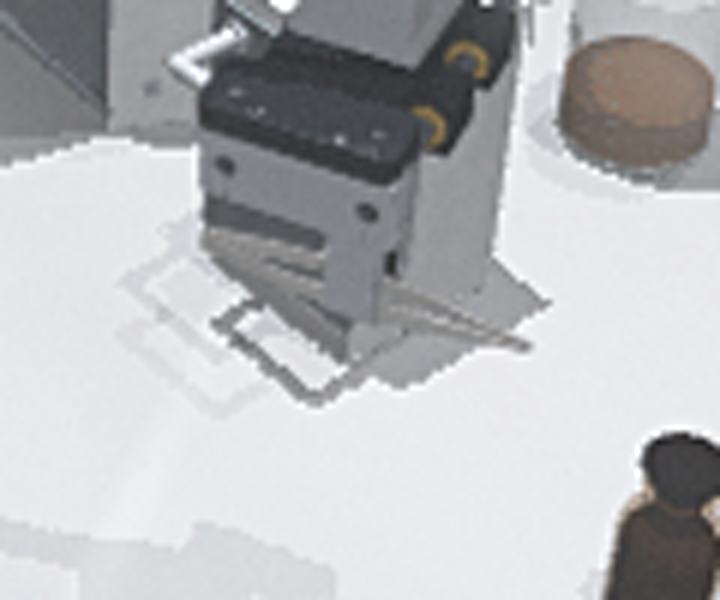

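The crop shows the forceps held level in the fingers, with ends at about (205,240) and (530,347). I'll check how well they are centred.

```bash
python3 - <<'E'
from h import *
A=ray('scene',286.2,231,266);B=ray('scene',340.3,248.8,266);d=B-A;t=np.array([484.1,-383,266])
print(A,B,np.linalg.norm(d),np.degrees(np.arctan2(d[1],d[0])),'mid offset along A->B',((A+B)/2-t)@d/np.linalg.norm(d))
E
```

```text
[ 446.99787789 -334.85743129  266.        ] [ 519.81592741 -435.87269629  266.        ] 124.52530706822543 -54.213605196710276 mid offset along A->B 1.5132470054322615
```

Call:
{"op": "jog_arm", "data": {
  "plan": [0.11,0.508,0,0,0,-46.9,0.11,0.508,0,0,0,-46.9,0.11,0.508,0,0,0,-46.9,0.11,0.508,0,0,0,-46.9,0.11,0.508,0,0,0,-46.9,0.11,0.508,0,0,0,-46.9,0.11,0.508,0,0,0,-46.9,0.11,0.508,0,0,0,-46.9,0.11,0.508,0,0,0,-46.9,0.11,0.508,0,0,0,-46.9,0.11,0.508,0,0,0,-46.9,0.11,0.508,0,0,0,-46.9,0.11,0.508,0,0,0,-46.9,0.11,0.508,-0.04,0,0,-46.9,0.11,0.508,-0.08,0,0,-46.9,0.11,0.508,-0.08,0,0,-46.9,0.11,0.508,-0.08,0,0,-46.9]
}}

```text
clock: 11.8
eef_pos: [594.2, 124.1, 180.4]
eef_rot: [3.141, -0.001, 1.357]
wrist_force: [0.5, -0.8, 1.1]
finger_gap: 15.7
finger_force: 15.0
```

```bash
python3 - <<'E'
from h import *
im,_=snap('scene','s6')
cv2.imwrite('pics/c6.png',cv2.resize(im[110:230,220:340],None,fx=4,fy=4,interpolation=cv2.INTER_CUBIC)[...,::-1])
E
```

```text
(no output)
```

View pics/c6.png

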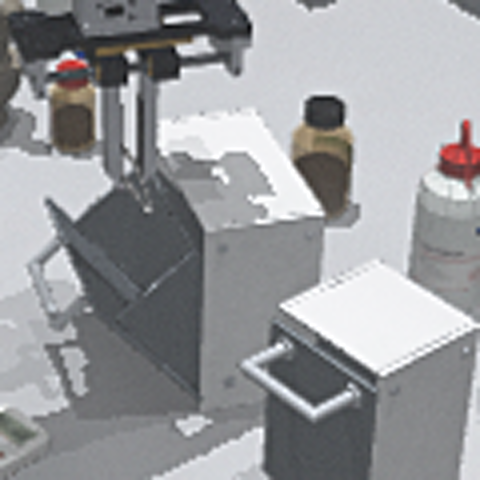

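The crop shows the forceps above the tipped bin, within its mouth (near tip at about (148,208)). I'll lower and release.

Call:
{"op": "jog_arm", "data": {
  "plan": [0,0,-0.03,0,0,0,0,0,-0.05,0,0,0,0,0,-0.064,0,0,0,0,0,-0.072,0,0,0,0,0,-0.072,0,0,0]
}}

```text
clock: 12.35
eef_pos: [594.3, 124.9, 107.9]
eef_rot: [3.141, -0.002, 1.358]
wrist_force: [-0.4, 0.1, -0.6]
finger_gap: 16.0
finger_force: 15.0
```

Call:
{"op": "jog_arm", "data": {
  "plan": [0,0,0,0,0,0,0,0,0,0,0,0,0,0,0,0,0,0,0,0,0.03,0,0,0,0,0,0.08,0,0,0,0,0,0.13,0,0,0,-0.05,0.01,0.152,0,0,0,-0.1,0.021,0.152,0,0,0,-0.12,0.026,0.152,0,0,0,-0.12,0.026,0.152,0,0,0],
  "claw": 0.026
}}

```text
clock: 13.35
eef_pos: [472.1, 151.8, 261.1]
eef_rot: [3.139, -0.003, 1.359]
wrist_force: [0.2, 0.0, -0.1]
finger_gap: 25.7
finger_force: 0.0
```

```bash
python3 - <<'E'
from h import *
im,_=snap('scene','s7'); im2,_=snap('top','t7')
a=cv2.resize(im[110:230,220:320],None,fx=4,fy=4,interpolation=cv2.INTER_CUBIC)[...,::-1]
b=cv2.resize(im2[120:240,170:260],None,fx=4,fy=4,interpolation=cv2.INTER_CUBIC)[...,::-1]
cv2.imwrite('pics/c7.png',np.hstack([a,b]))
E
```

```text
(no output)
```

View pics/c7.png

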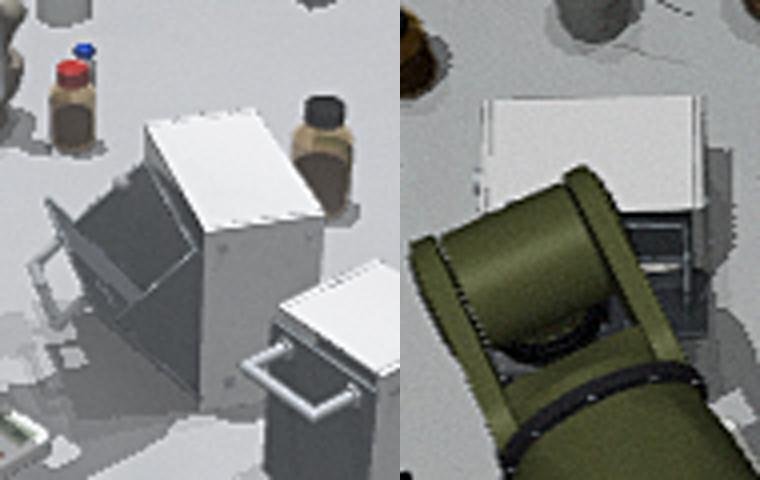

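The left crop shows the bin fully tipped. The right crop shows the pale forceps inside the mouth at about (655,268). Next I'll approach the bar with the tool tilted.

Call:
{"op": "jog_arm", "data": {
  "plan": [0.005,-0.002,-0.03,-1.6,-7.3,0,0.01,-0.004,-0.06,-3.2,-14.6,0,0.015,-0.005,-0.09,-4.7,-22,0,0.022,-0.007,-0.132,-6.3,-29.3,0,0.022,-0.007,-0.132,-6.3,-29.3,0,0.022,-0.007,-0.132,-6.3,-29.3,0,0.022,-0.007,-0.132,-6.3,-29.3,0]
}}

```text
clock: 14.15
eef_pos: [497.7, 144.0, 129.8]
eef_rot: [2.618, -0.002, 1.357]
wrist_force: [0.0, -0.2, 0.5]
finger_gap: 26.2
finger_force: 0.0
```

Call:
{"op": "jog_arm", "data": {
  "plan": [0.002,0,-0.012,0,0,0,0.012,-0.0025,-0.03,0,0,0,0.022,-0.0045,-0.045,0,0,0,0.031,-0.0065,-0.061,0,0,0,0.031,-0.0065,-0.061,0,0,0,0.031,-0.0065,-0.061,0,0,0]
}}

```text
clock: 14.75
eef_pos: [527.4, 137.3, 67.0]
eef_rot: [2.618, -0.002, 1.358]
wrist_force: [-0.8, -0.1, 0.2]
finger_gap: 25.8
finger_force: 0.0
```

```bash
python3 - <<'E'
from h import *
s=manip.read_state();print(s['joints'].round(3),s['wrist_force'],s['eef_pos'])
im,_=snap('scene','s8')
cv2.imwrite('pics/c8.png',cv2.resize(im[110:230,200:320],None,fx=5,fy=5,interpolation=cv2.INTER_CUBIC)[...,::-1])
E
```

```text
[ 0.311  0.284  2.011 -0.602  0.455  1.018] [-0.83135803 -0.13026996  0.22713995] [527.41515838 137.26078644  66.97441843]
```

View pics/c8.png

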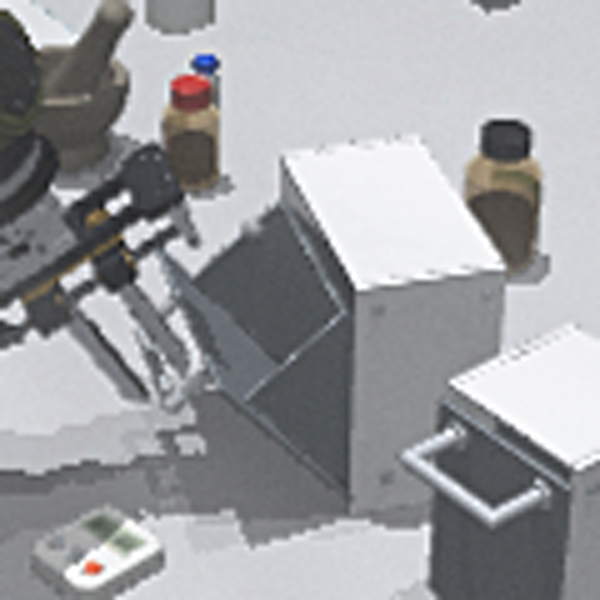

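The crop shows the bar between the two fingers at about (165,385). I'll swing it back up to just ahead of the catch.

Call:
{"op": "jog_arm", "data": {
  "plan": [0,0,0,0,0,0,0,0,0,0,0,0,0.0049,-0.001,0.0126,0.9,4.2,0,0.0049,-0.001,0.0126,0.9,4.2,0,0.011,-0.0024,0.0245,1.8,8.4,0,0.011,-0.0024,0.0245,1.8,8.4,0,0.0183,-0.0039,0.0357,2.7,12.6,0,0.0183,-0.0039,0.0357,2.7,12.6,0,0.0267,-0.0057,0.0462,3.6,16.8,0,0.0267,-0.0057,0.0462,3.6,16.8,0,0.0361,-0.0078,0.0557,4.5,21,0,0.0361,-0.0078,0.0557,4.5,21,0,0.0461,-0.0099,0.0642,5.4,25.1,0,0.0461,-0.0099,0.0642,5.4,25.1,0,0.0461,-0.0099,0.0642,5.4,25.1,0],
  "claw": 0.014
}}

```text
clock: 16.3
eef_pos: [572.9, 127.3, 129.7]
eef_rot: [3.062, 0.0, 1.356]
wrist_force: [-0.9, -0.2, 0.2]
finger_gap: 13.9
finger_force: 0.0
```

Call:
{"op": "jog_arm", "data": {
  "plan": [0.004,-0.0009,0.002,0.4,2,0,0.0075,-0.0016,0.004,0.9,4,0,0.011,-0.0024,0.007,0.9,4,0,0.0135,-0.0029,0.008,0.9,4,0,0.0155,-0.0033,0.008,0.9,4,0,0.0155,-0.0033,0.008,0.9,4,0]
}}

```text
clock: 16.9
eef_pos: [588.3, 124.4, 138.7]
eef_rot: [3.137, -0.002, 1.358]
wrist_force: [-2.5, 0.2, 0.6]
finger_gap: 13.9
finger_force: 1.2
```

Call:
{"op": "jog_arm", "data": {
  "plan": [0.001,-0.0002,0,0,0,0,0.002,-0.0004,0,0,0,0,0.002,-0.0004,0,0,0,0]
}}

```text
clock: 17.2
eef_pos: [588.7, 124.4, 138.6]
eef_rot: [-3.141, -0.001, 1.358]
wrist_force: [-17.0, 1.8, 8.3]
finger_gap: 14.1
finger_force: 8.7
```

The force rose to 17 N with almost no movement, so the bin is against its home stop. I'll back off centred, open, and lift clear.

Call:
{"op": "jog_arm", "data": {
  "plan": [-0.002,0.0004,0,0,0,0,-0.0035,0.0007,0,0,0,0,-0.0035,0.0007,0,0,0,0,-0.0035,0.0007,0,0,0,0,-0.0035,0.0007,0,0,0,0,-0.0035,0.0007,0.03,0,0,0,-0.0035,0.0007,0.07,0,0,0,-0.0035,0.0007,0.12,0,0,0,-0.05,0.05,0.13,0,0,0,-0.1,0.1,0.13,0,0,0,-0.15,0.14,0.13,0,0,0,-0.2,0.18,0.13,0,0,0,-0.24,0.22,0.13,0,0,0,-0.24,0.22,0.13,0,0,0,-0.24,0.22,0.13,0,0,0],
  "claw": 0.028
}}

```text
clock: 18.7
eef_pos: [348.2, 345.8, 269.2]
eef_rot: [3.137, -0.003, 1.36]
wrist_force: [0.8, 1.1, 0.2]
finger_gap: 28.1
finger_force: 0.0
```

```bash
python3 - <<'E'
from h import *
for n in('scene','top'):
    im,d=snap(n,n+'9'); z=np.load(f'pics/{n}0.npz'); i0=z['im']
    P0,P=cloud(n,z['d']),cloud(n,d)
    yaw=np.radians(-12.15); R=np.array([[np.cos(yaw),-np.sin(yaw)],[np.sin(yaw),np.cos(yaw)]])
    for nm,p in(('before',P0),('after',P)):
        L=p.copy(); L[...,:2]=(p[...,:2]-[677.3,105.5])@R
        q=L[(abs(L[...,2]-153)<9)&(L[...,0]<-75)&(L[...,0]>-118)&(abs(L[...,1])<80)]
        print(n,nm,'bar',len(q),np.median(q,0).round(1))
    if n=='scene': a=np.hstack([i0[100:340,130:430],im[100:340,130:430]])
cv2.imwrite('pics/c9.png',cv2.resize(a,None,fx=1.33,fy=1.33)[...,::-1])
E
```

```text
scene before bar 81 [-92.4 -12.9 155.9]
scene after bar 82 [-92.9  -8.1 156.9]
top before bar 117 [-93.3   0.8 157.3]
top after bar 103 [-92.4   3.3 157.2]
```

View pics/c9.png

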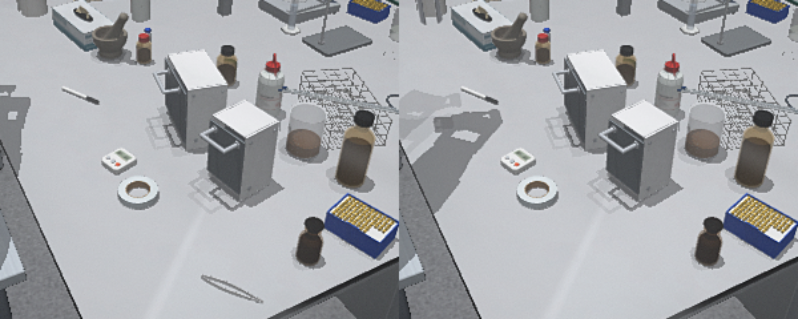

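The before/after pair shows the wide bin home again with its bar at the same place (about (168,72) and (567,72)). The forceps are gone from the bench and nothing else has moved, so I'll hand in.

```bash
python3 -c "
from cell import manip; print(manip.sign_off())"
```

```text
the job is handed in; nothing more can be done
None
```

The forceps are in the wide bin, which is pushed back to its home stop. The narrow bin stayed shut and nothing else on the bench moved. The job is handed in at about 19 s on the robot's clock.

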